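# Index the dial jig and lock it with the sprung plunger

### The job

Bring the ball bearing round to the red pointer of the dial jig and lock the dial there: pull the sprung wing knob up and turn it to park the index pin, swing the dial a third of a turn by its black handle, then turn the knob back and gently ease the dial on until the pin snaps fully home. Do not force the knob or drive the dial hard against the pin, keep all three parts in their nests, and leave the things lying round the jig alone.

Things in the scene. Friction and masses are not known exactly. Their poses are not given: they have to be found in the camera images.
- jig: Green base bolted to the worktop with a round dial on it; cannot move. Origin: centre of its underside. Angles from its +x, counter-clockwise from above: index plunger 240 deg, red pointer 120 deg. Three equal black nest rings (50 mm pockets, rims 6 mm high) have their centres 56 mm from the dial's centre; at the start they stand at 0, 120 and 240 deg and the swing handle at 60 deg.
- jig_center (a point): Centre of the aluminium dial (216 mm across) on its top face, 42 mm above the worktop. The dial turns either way without end about the vertical through it, with about 2 N of drag at the handle (4 N while the pin rides on it). Each nest has an index hole 98 mm from this centre, at the same angle as the nest.
- work_spot (a point): Fixed point at the red pointer, 56 mm from the dial's centre on its top face: where the bearing's nest must come. At the start the bearing is 120 deg away, in the nest at 0 or at 240 deg, so the short way is a third of a turn, counter-clockwise or clockwise.
- plunger: Index pin, 10 mm thick, flat-ended, sliding upright on a spring (6 N at home, 11 N raised 12 mm). Origin on its axis, level with the top of its bracket arm (62 mm over the worktop) at home; rises with it. Home, it is 8 mm deep in a dial hole, 0.8 mm play each way along the rim. Let down between holes it rides on the dial and drops in when a hole comes under it. Never load it by over 20 N.
- plunger_axis (a point): Fixed point on the pin's axis, on the dark steel bracket's arm: 62 mm above the worktop, 98 mm from the dial's centre. Arm and column lie 85 to 135 mm from the dial's centre, 36 mm wide. The collar on the arm is 34 mm across and 19 mm high (to 81 mm above the worktop).
- pin_lift (a joint): Height of pin and knob above home, m: 0 = home in a hole, dial locked; 0.008 = pin resting on the dial between holes; 0.0095 = parked in the rest notch, pin 1.5 mm clear of the dial; 0.015 = end stop.
- knob_turn (a joint): Turn of the knob, rad, counter-clockwise from above: 0 = locked (wing radial), 1.05 = rest notch; stops 0.05 beyond each. Its cross pin runs in a slotted collar: lift 0.0115 or more (0.013 is good) to leave the locked slot and turn; at 1.05 it drops 2 mm into the rest notch and stays there when let go. To come back: lift to 0.013, turn to 0, let it down.
- knob_grip (a point): Middle of the black wing knob on the plunger: an upright bar 44 mm long, 13 mm thick, 26 mm high. This point is on its axis, half-way up, 99 mm above the worktop when locked (underside 86 mm, nothing beside it above 81 mm). Its x axis lies along the bar: pinch it across the 13 mm from above. It turns and rises with the knob.
- handle_mid (a point): Middle of the dial's swing handle: an upright black sleeve 20 mm across and 46 mm high (50 to 96 mm above the worktop) on a pin 72 mm from the dial's centre. The sleeve spins freely on its pin and is worn loose by 2 mm to every side. Hold it in any yaw and swing it round the dial's centre without turning the gripper.
- bearing_mid (a point): Centre of the ball bearing: 47 mm across, 14 mm high, steel with brown-orange seals, lying flat and loose in a nest.
- seal_mid (a point): Centre of the brown rubber shaft seal: 44 mm across, 8 mm high, lying flat and loose in a nest.
- bushing_mid (a point): Centre of the turned light-grey bushing: 40 mm across, 26 mm high, standing loose in the nest that is at the red pointer at the start.
- marker_mid (a point): Centre of a thick grey and black marker pen, 130 mm long, lying on the worktop: leave alone.
- box_white_mid (a point): Centre of a small white and grey carton, 50 x 75 x 42 mm: leave alone.
- coupler_a_mid (a point): Centre of a steel air coupler with a red ring, 29 x 83 x 28 mm, lying on the worktop: leave alone.

How it is judged (in metres and radians):
On the way, in this order (a step that is already met when the one before it is completed fails the run):
1. the knob has been pulled, turned and let go in its rest notch, so that the index pin is parked clear of the dial (value of joint knob_turn above 0.85 rad and value of joint pin_lift between 0.0085 and 0.0112 m and contact force between the fingers and plunger below 0.5 N), for 0.2 s.
2. the dial has been swung round until the bearing is near the red pointer (horizontal distance between bearing_mid and work_spot below 0.03 m), for 0.1 s.
At the end, for the whole second after the job is handed in: The bearing lies in its nest at the red pointer (within 8 mm of the work spot), the knob is back in its locked position (within 0.15 rad) with the index pin fully home in the hole (lift under 2 mm), and bearing, seal and bushing all lie down in their nests (horizontal distance between bearing_mid and work_spot below 0.008 m and value of joint pin_lift below 0.002 m and value of joint knob_turn between -0.15 and 0.15 rad and horizontal distance between each of bearing_mid, seal_mid, bushing_mid and jig_center below 0.066 m and height (world z) of bearing_mid below 0.053 m and height (world z) of seal_mid below 0.05 m and height (world z) of bushing_mid below 0.059 m); the robot touches nothing.
It fails at once if the dial was driven hard against the index pin: more than 20 N between pin and dial (contact force between plunger_c0 and jig above 20 N).
It fails at once if the knob was forced in its collar: more than 60 N between the plunger with its knob and the jig (contact force between plunger and jig above 60 N).
It fails at once if a part was lifted or knocked out of its nest (12 mm up or more than 75 mm from the dial's centre) (height (world z) of bearing_mid above 0.061 m or height (world z) of seal_mid above 0.058 m or height (world z) of bushing_mid above 0.067 m or horizontal distance between any of bearing_mid, seal_mid, bushing_mid and jig_center above 0.075 m).
It fails at once if the marker, the white carton or the coupler was moved by more than 20 mm (distance of any of marker_mid, box_white_mid, coupler_a_mid from where it was at the start of the episode above 0.02 m).
It also fails if it takes over 70 s, if anything falls off the work surface, if the arm or the gripper's body presses on something with over 40 N, if the wrist force passes 120 N, or if a joint passes its speed limit or range.

### The arm

A 6-joint arm with a two-finger parallel gripper is mounted at the origin on a cart in front of the work surface, level with it; the furniture and walls round the work are solid. World frame = base frame: x ahead of the robot, y to its left, z up, the work surface at z = 0. Lengths are in m, angles in degrees, forces in N, time in s.
With the tool pointing down it reaches from about 0.4 to 0.825 m from the base axis. Payload 7 kg.
Tool frame: the origin (TCP) lies at the very end of the fingers, on their centre line; the grasp point (between the pads) lies 19 mm behind it; x points along the fingers, y is the direction in which the jaws open and shut, and the axes are right-handed (so a half turn about x gives the same grasp; the last joint's range is limited). The gripper opens to 88 mm and grips with 3 to 60 N. Pads are 19 mm wide; open, the fingers measure 130 mm over their backs; the gripper's body (78 mm by 193 mm) begins 47 mm behind the grasp point.
Start: joints at [-50.93, 20.546, 0.682, 0, -70.136, -16.507], TCP at [0.259, -0.623, 0.227] pointing down, gripper open.
Joint ranges: [-176.03, 176.03], [-82.01, 121.73], [-58.28, 71.71], [-173.87, 95.51], [-174.79, -0.11], [-173.66, 173.66]. Speed limits (degrees/s): [136.94, 136.94, 172.46, 180, 180, 180].

### API

Orientations are given as [roll, pitch, yaw] about the fixed x, y, z axes, in that order (R = Rz(yaw) Ry(pitch) Rx(roll)).
In Python, from plant import monitor, eyes, ticket gives the robot as it stands. The module is installed in compiled form; this text tells all that it offers.
- The arm moves only by the shell command python3 -m crank 'ROWS'. ROWS is JSON, a list of rows, each an object with "linear": the shift along the world's x, y, z in units of 60 mm (1.0 is 60 mm), a list of three; "rot": the turn, a rotation vector about the world's x, y, z in units of 5 degrees (1.0 is 5 degrees), a list of three; "hand": the opening, from 0 (shut) to 1 (fully open). In form: [{"linear": [tx, ty, tz], "rot": [ax, ay, az], "hand": hand}, ...]. A call has 1 to 20 rows; each row shifts and turns the pose as measured when the row begins; what a row does not reach is not made up. A row lasts 1/8 s, in which the tool goes at most 62.5 mm and 10.7 degrees, less where a joint would pass 70% of its speed; a pose out of reach is approached as far as the arm can. A call is refused whole if a number of a shift passes 1 or a number of a turn 1, either way. A call with a gripper value outside its range is refused whole. The fingers move at their own pace and stop on an object; the grip force is fixed at half the most. Time passes only in rows, so rows that do not move let the fingers close. It gives the time, the measured TCP pose, the force and the opening at its end, in the units of the state.
- monitor.get_obs(): the state, without advancing time (a new reading comes with each control period).
- eyes.snapshot(name): name is "scene" or "top" or "wrist"; returns a dict with "image" (384x512x3 uint8, red, green, blue), "depth" (384x512 float32, m along the optical axis (not along the pixel's ray), 0 where there is no reading), "K" (3x3 intrinsics, pixels), "camera_from_world" (4x4, takes a point from world to camera coordinates); the wrist camera has in their place "hand_eye" (4x4, takes a point from camera to tool coordinates, whose origin is the TCP and whose axes are the tool frame's). Camera axes: x right, y up, looking along -z (the intrinsics and any distortion apply to the point x, -y, -z); pixel columns grow to the right and rows downward; lengths in m; the calibration is good to about 2 mm. A picture is of the moment at which its call begins: read the wrist's pose just before it.
- ticket.close_job(): hands the job in, once; it reports no verdict.
The state is a dict: "clock": time; "joint_pos": joint angles; "qvel": joint speeds; "tau": joint torques, N m; "tool_pos": TCP position; "orientation": TCP orientation; "force": force on the tool from outside, world axes, zero at the start; "moment": the same for the moment, N m; "opening": finger opening in m.
Only numpy, scipy, OpenCV 4.12 (cv2) and the standard library are available. Lean on these libraries where they do the work, as an engineer would, in place of code of your own. Each camera call takes 0.05 s, during which the arm holds its last target.

## Working session

There is one attempt and no reset: what is moved stays moved. The work goes in short steps, Python scripts to look and compute and a shell command to move; the robot and the scene stay as the last step left them, time stands still between calls to the robot, and variables do not carry over. Pictures are saved under pics/ and viewed, and the job is handed in when it is done.

```bash
mkdir -p pics
cat > h.py <<'E'
import numpy as np, cv2
from plant import monitor, eyes, ticket
def snap(n,f):
    s=eyes.snapshot(n); cv2.imwrite('pics/'+f,s['image'][:,:,::-1]); return s
def ray(s,u,v,z):
    K=s['K']; d=np.array([(u-K[0,2])/K[0,0],-(v-K[1,2])/K[1,1],-1.]); 
    T=np.linalg.inv(s['camera_from_world']); o=T[:3,3]; d=T[:3,:3]@d
    return o+d*(z-o[2])/d[2]
def proj(s,p):
    c=(s['camera_from_world']@np.r_[p,1])[:3]; K=s['K']
    return K[0,0]*c[0]/-c[2]+K[0,2], K[1,1]*(-c[1])/-c[2]+K[1,2]
E
python3 - <<'E'
from h import *
import pickle
for n in('scene','top'):
    s=snap(n,n+'0.png'); pickle.dump(s,open(n+'0.pkl','wb')); print({k:(v if v.size<20 else v.shape) for k,v in s.items()})
o=monitor.get_obs(); print(o)
E
```

```text
{'image': (384, 512, 3), 'depth': (384, 512), 'K': array([[444.91689923,   0.        , 254.629314  ],
       [  0.        , 444.91689923, 194.87907698],
       [  0.        ,   0.        ,   1.        ]]), 'camera_from_world': array([[-0.83283197, -0.55313316, -0.02084744,  0.39296775],
       [ 0.22139882, -0.36739814,  0.90332783, -0.20033734],
       [-0.50731989,  0.7477047 ,  0.42844395, -0.86045433],
       [ 0.        ,  0.        ,  0.        ,  1.        ]])}
{'image': (384, 512, 3), 'depth': (384, 512), 'K': array([[472.3964462 ,   0.        , 251.87995937],
       [  0.        , 472.3964462 , 187.33261749],
       [  0.        ,   0.        ,   1.        ]]), 'camera_from_world': array([[ 0.02865047, -0.99946347,  0.01587198, -0.06262155],
       [ 0.98889134,  0.03065714,  0.14544435, -0.5261193 ],
       [-0.14585291,  0.01152862,  0.98923911, -1.09462274],
       [ 0.        ,  0.        ,  0.        ,  1.        ]])}
{'clock': 0.1, 'joint_pos': array([-5.09302134e+01,  2.05884071e+01,  6.38943797e-01, -1.48319141e-02,
       -7.01371944e+01, -1.65061445e+01]), 'qvel': array([-0.04626275, -0.09338029, -0.04851073,  0.10075264, -0.01964259,
       -0.04603495]), 'tau': array([-7.59136801e-04, -5.84161556e+01,  2.93751687e+01,  7.01552957e+00,
        1.01834658e-02, -5.82473717e-05]), 'tool_pos': array([ 0.25878462, -0.62294739,  0.22571278]), 'orientation': array([ 97.36650171,  89.91222735, 119.92509383]), 'force': array([-0.29121498,  0.38416046,  0.65136355]), 'moment': array([ 0.03918908, -0.02931718, -0.00386598]), 'opening': 0.08752787011067306}
```

View pics/scene0.png

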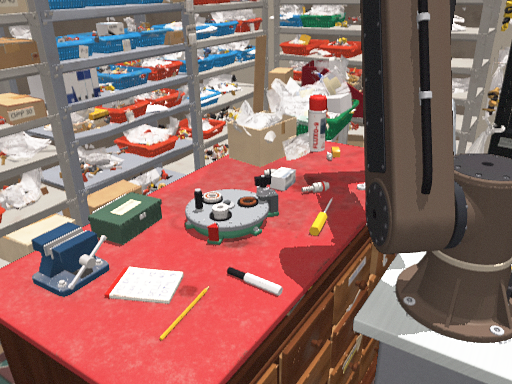

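View pics/top0.png

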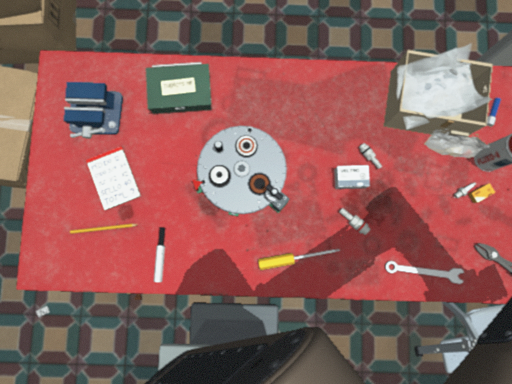

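The scene view shows the jig at about (227,212) and the top view shows it at about (241,169). In the top view the black knob bracket is at (277,197), the red pointer at (200,186), the handle at (218,146), the bearing (orange) at (246,146), the bushing at (220,175) and the seal at (260,183). I'll zoom in and measure.

Run:
```python
from h import *
import pickle
s=pickle.load(open('top0.pkl','rb')); im=s['image'][:,:,::-1]
c=im[115:225,185:305]; cv2.imwrite('pics/topz.png',cv2.resize(c,None,fx=6,fy=5.4,interpolation=cv2.INTER_CUBIC))
s2=pickle.load(open('scene0.pkl','rb')); c=s2['image'][165:245,175:335,::-1]; cv2.imwrite('pics/scz.png',cv2.resize(c,None,fx=5,fy=5,interpolation=cv2.INTER_CUBIC))
# dial disc: fit by depth plane z ~0.042
d=s['depth']; v,u=np.mgrid[:384,:512]; K=s['K']
P=np.stack([(u-K[0,2])/K[0,0]*d,-(v-K[1,2])/K[1,1]*d,-d],-1); T=np.linalg.inv(s['camera_from_world']); W=P@T[:3,:3].T+T[:3,3]
np.save('W.npy',W)
m=(W[...,2]>0.030)&(W[...,2]<0.05)&(d>0)
m[:120]=0;m[225:]=0;m[:,:185]=0;m[:,305:]=0
hsv=cv2.cvtColor(s['image'],cv2.COLOR_RGB2HSV)
g=((hsv[...,1]<60)&(hsv[...,2]>110)).astype(np.uint8)*255; g[:115]=0;g[225:]=0;g[:,:185]=0;g[:,305:]=0
cs,_=cv2.findContours(g,cv2.RETR_EXTERNAL,cv2.CHAIN_APPROX_NONE); c=max(cs,key=cv2.contourArea)
h=cv2.convexHull(c)[:,0]; pts=np.array([ray(s,a,b,0.042)[:2] for a,b in h])
for it in range(6):
    A=np.c_[2*pts,np.ones(len(pts))]; x=np.linalg.lstsq(A,(pts**2).sum(1),rcond=None)[0]; r=np.sqrt(x[2]+x[0]**2+x[1]**2)
    e=np.hypot(*(pts-x[:2]).T)-r; pts=pts[abs(e)<max(0.003,np.percentile(abs(e),85))]
print('fit',x[:2],r,len(pts))
ys,xs=np.nonzero(m); print('depth',xs.mean(),ys.mean(),np.median(W[m],0))
```

```text
fit [ 0.5695854  -0.02266892] 0.10948685453433885 24
depth 240.43172308862685 170.0283377710156 [ 0.5699889  -0.01749048  0.04253051]
```

View pics/topz.png

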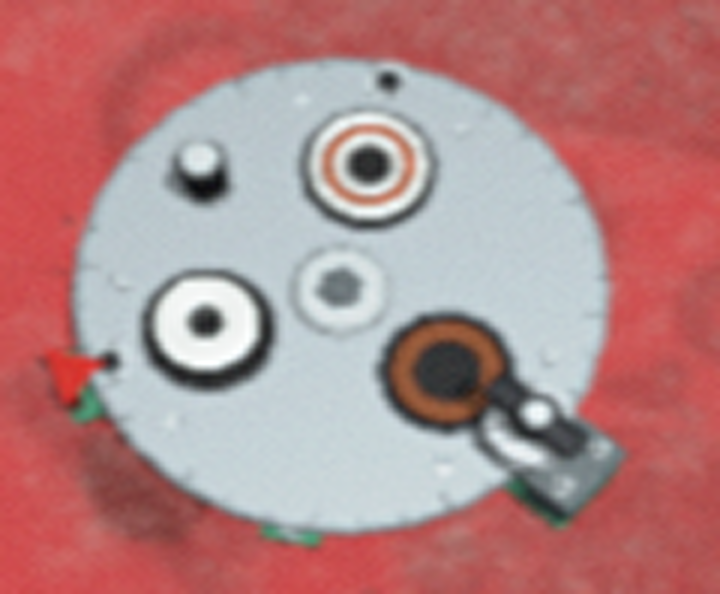

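View pics/scz.png

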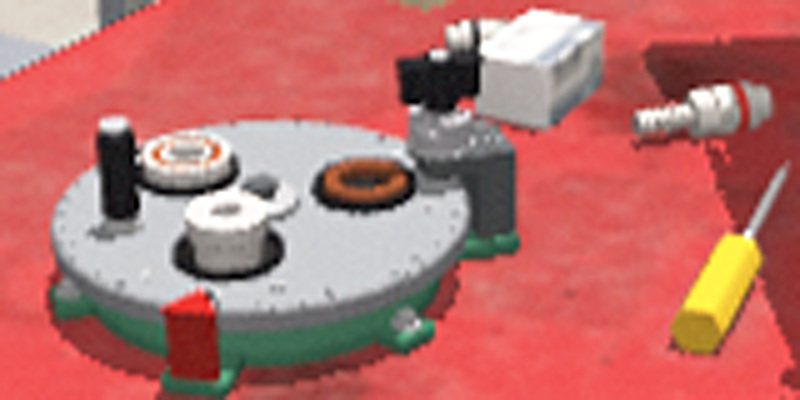

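Run:
```python
from h import *
import pickle
s=pickle.load(open('top0.pkl','rb'))
def z(x,y,h): return ray(s,185+(x+.5)/6-.5,115+(y+.5)/5.4-.5,h)[:2]
c=z(340,288,0.045); print('hub',c)
P={'hole0':(388,80,.042,98,0),'hole120':(110,360,.042,98,120),'bear':(368,164,.06,56,0),'bush':(205,322,.07,56,120),'seal':(446,370,.052,56,240),'handle':(201,160,.098,72,60),'knob':(537,412,.114,98,240)}
L=[]
for k,(x,y,h,r,a) in P.items():
    p=z(x,y,h); L.append((p,r,a)); print(k,p)
# fit center+yaw
from scipy.optimize import least_squares
f=lambda q:np.concatenate([q[:2]+r/1000*np.array([np.cos(q[2]+np.radians(a)),np.sin(q[2]+np.radians(a))])-p for p,r,a in L])
q=least_squares(f,[.57,-.02,0],loss='soft_l1',f_scale=.002); print(q.x,np.degrees(q.x[2]),(q.fun.reshape(-1,2)*1000).round(1) )
```

```text
hub [ 0.5731371  -0.01998144]
hole0 [ 0.66972258 -0.03637767]
hole120 [0.53836117 0.07071133]
bear [ 0.62633333 -0.02951414]
bush [0.55177188 0.03184472]
seal [ 0.53648055 -0.06317508]
handle [0.61688529 0.03441184]
knob [ 0.5101875  -0.09594446]
[ 0.57200278 -0.02052357 -0.16391975] -9.391909618379454 [[-1.  -0.1]
 [-0.9  0.5]
 [ 0.9 -0.1]
 [ 0.5  0. ]
 [-0.  -0.6]
 [ 0.8  0.7]
 [-0.4 -0.3]]
```

```bash
cat >> h.py <<'E'
from scipy.spatial.transform import Rotation as Ro
C=np.array([.5720,-.0205]); YAW=-9.4
def st(pr=True):
    o=monitor.get_obs(); R=Ro.from_euler('xyz',o['orientation'],degrees=True).as_matrix()
    if pr: print('t',round(o['clock'],2),'tcp',o['tool_pos'].round(4),'x',R[:,0].round(3),'jawdeg',round(np.degrees(np.arctan2(R[1,1],R[0,1])),2),'F',o['force'].round(1),'M',o['moment'].round(2),'open',round(o['opening'],4),'q6',o['joint_pos'].round(1))
    return o,R
E
python3 -c "
from h import *
st()"
```

```text
t 0.1 tcp [ 0.2588 -0.6229  0.2257] x [-0.001  0.001 -1.   ] jawdeg 112.56 F [-0.3  0.4  0.7] M [ 0.04 -0.03 -0.  ] open 0.0875 q6 [-50.9  20.6   0.6  -0.  -70.1 -16.5]
```

```bash
python3 -m crank '[{"linear":[0.418,0.878,0],"rot":[0,0,0.56],"hand":1},{"linear":[0.418,0.878,0],"rot":[0,0,0.56],"hand":1},{"linear":[0.418,0.878,0],"rot":[0,0,0.56],"hand":1},{"linear":[0.418,0.878,0],"rot":[0,0,0.56],"hand":1},{"linear":[0.418,0.878,0],"rot":[0,0,0.56],"hand":1},{"linear":[0.418,0.878,0],"rot":[0,0,0.56],"hand":1},{"linear":[0.418,0.878,0],"rot":[0,0,0.56],"hand":1},{"linear":[0.418,0.878,0],"rot":[0,0,0.56],"hand":1},{"linear":[0.418,0.878,0],"rot":[0,0,0.56],"hand":1},{"linear":[0.418,0.878,0],"rot":[0,0,0.56],"hand":1},{"linear":[0,0,0],"rot":[0,0,0],"hand":0.6}]'
python3 - <<'E'
from h import *
o,R=st(); s=snap('wrist','w1.png'); print(s['hand_eye'],s['K'])
import pickle; pickle.dump((o,s),open('w1.pkl','wb'))
E
```

```text
clock: 1.48
tool_pos: [0.5122, -0.078, 0.2212]
orientation: [102.8, 89.6, 154.2]
force: [-0.9, -1.3, 0.5]
opening: 0.0822
t 1.48 tcp [ 0.5122 -0.078   0.2212] x [-0.006  0.003 -1.   ] jawdeg 141.36 F [-0.9 -1.3  0.5] M [-0.04  0.05 -0.01] open 0.0822 q6 [ 12.9   6.2 -19.   -0.3 -65.2 -51.4]
[[-5.32342241e-04  2.48952348e-01 -9.68515588e-01 -1.57369448e-01]
 [ 9.99999806e-01  4.45452782e-04 -4.35145936e-04 -6.24338961e-04]
 [ 3.23097361e-04 -9.68515632e-01 -2.48952537e-01 -6.69384096e-02]
 [ 0.00000000e+00  0.00000000e+00  0.00000000e+00  1.00000000e+00]] [[328.19067054   0.         258.80103923]
 [  0.         328.19067054 192.42115843]
 [  0.           0.           1.        ]]
```

View pics/w1.png

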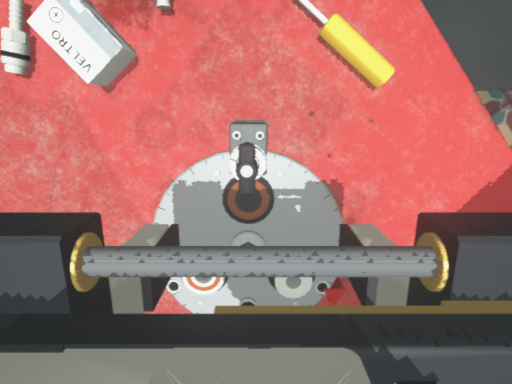

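```bash
cat >> h.py <<'E'
def wfix(o,s):
    R=Ro.from_euler('xyz',o['orientation'],degrees=True).as_matrix(); T=np.eye(4);T[:3,:3]=R;T[:3,3]=o['tool_pos']
    s['camera_from_world']=np.linalg.inv(T@s['hand_eye']); return s
def dpt(s,u,v):
    d=s['depth'][int(v),int(u)];K=s['K'];T=np.linalg.inv(s['camera_from_world'])
    return (T@np.r_[(u-K[0,2])/K[0,0]*d,-(v-K[1,2])/K[1,1]*d,-d,1])[:3]
E
python3 - <<'E'
from h import *
import pickle
o,s=pickle.load(open('w1.pkl','rb')); s=wfix(o,s)
st()
for p in [(246,172),(248,165),(246,160),(248,180),(248,192),(248,198),(236,135),(262,135),(280,190)]: print(p,dpt(s,*p).round(4), ray(s,*p,.112).round(4))
c=s['image'][110:300,140:360,::-1]; cv2.imwrite('pics/w1z.png',cv2.resize(c,None,fx=3.5,fy=3.1,interpolation=cv2.INTER_CUBIC))
E
```

```text
t 1.52 tcp [ 0.5114 -0.0793  0.2211] x [-0.007  0.003 -1.   ] jawdeg 141.27 F [-0.5 -0.3  0. ] M [0.01 0.06 0.02] open 0.0786 q6 [ 12.7   6.1 -19.   -0.3 -65.2 -51.4]
(246, 172) [ 0.5104 -0.0969  0.1114] [ 0.5103 -0.097   0.112 ]
(248, 165) [ 0.5054 -0.1004  0.1116] [ 0.5053 -0.1005  0.112 ]
(246, 160) [ 0.5041 -0.1046  0.111 ] [ 0.504  -0.1047  0.112 ]
(248, 180) [ 0.5133 -0.0907  0.1119] [ 0.5133 -0.0907  0.112 ]
(248, 192) [ 0.5198 -0.0827  0.1118] [ 0.5197 -0.0827  0.112 ]
(248, 198) [ 0.5364 -0.065   0.0424] [ 0.523  -0.0787  0.112 ]
(236, 135) [ 0.5019 -0.1244  0.066 ] [ 0.4975 -0.1254  0.112 ]
(262, 135) [ 0.4828 -0.109   0.0654] [ 0.4812 -0.1123  0.112 ]
(280, 190) [ 0.5047 -0.0501  0.0403] [ 0.4978 -0.0673  0.112 ]
```

View pics/w1z.png

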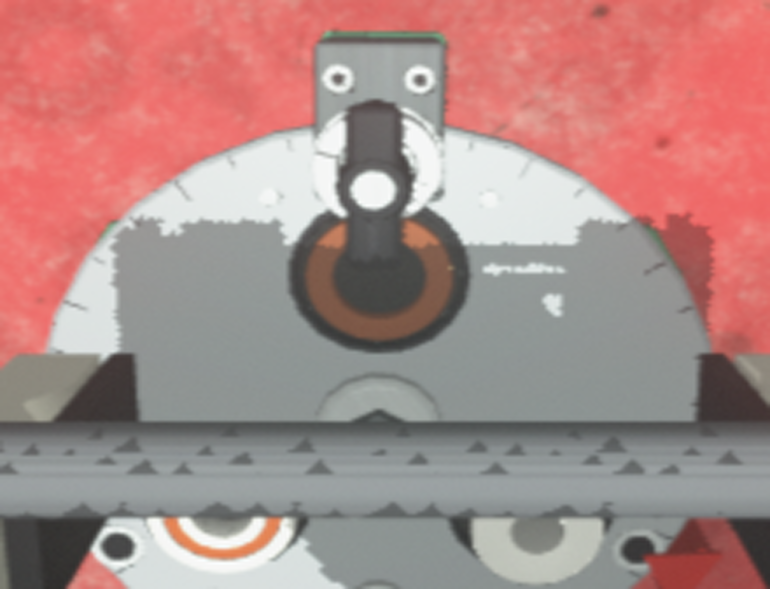

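```bash
python3 -m crank '[{"linear":[0,-0.29,-0.6],"rot":[-0.03,-0.08,-0.1],"hand":0.5},{"linear":[0,0,-0.5],"rot":[0,0,0],"hand":0.5},{"linear":[0,0,0],"rot":[0,0,0],"hand":0.5},{"linear":[0,0,0],"rot":[0,0,0],"hand":0.5}]'; python3 -c "
from h import *
st()"
```

```text
clock: 2.02
tool_pos: [0.5101, -0.0999, 0.1548]
orientation: [-61.6, 90.0, -11.0]
force: [0.4, -0.6, 0.4]
opening: 0.0447
t 2.02 tcp [ 0.5101 -0.0999  0.1548] x [ 0.001 -0.    -1.   ] jawdeg 140.58 F [ 0.4 -0.6  0.4] M [ 0.01  0.03 -0.  ] open 0.0447 q6 [ 10.6   9.4 -24.6   0.  -55.9 -50. ]
```

```bash
python3 -m crank '[{"linear":[0,0.055,-0.3],"rot":[0,0,0],"hand":0.5},{"linear":[0,0,-0.3],"rot":[0,0,0],"hand":0.5},{"linear":[0,0,-0.2],"rot":[0,0,0],"hand":0.5},{"linear":[0,0,0],"rot":[0,0,0],"hand":0.5},{"linear":[0,0,0],"rot":[0,0,0],"hand":0.5}]'; python3 -c "
from h import *
st()
s=snap('wrist','w2.png')"
```

```text
clock: 2.65
tool_pos: [0.5136, -0.0975, 0.1119]
orientation: [-48.8, 89.4, 1.7]
force: [-0.5, 0.2, -1.2]
opening: 0.0438
t 2.65 tcp [ 0.5136 -0.0975  0.1119] x [ 0.01  0.   -1.  ] jawdeg 140.52 F [-0.5  0.2 -1.2] M [ 0.01  0.05 -0.  ] open 0.0438 q6 [ 10.8  12.1 -27.8   0.1 -49.5 -50.4]
```

View pics/w2.png

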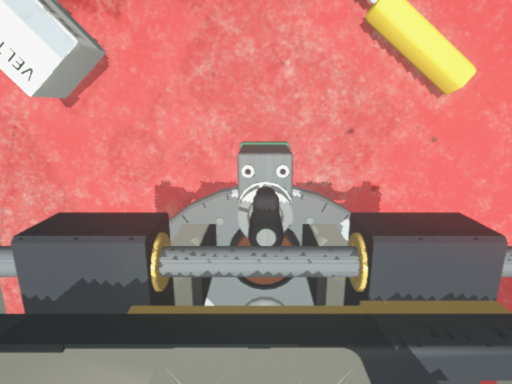

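```bash
python3 -m crank '[{"linear":[-0.06,0.015,0],"rot":[0,0.11,0],"hand":0.5},{"linear":[0,0,-0.2],"rot":[0,0,0],"hand":0.5},{"linear":[0,0,-0.2],"rot":[0,0,0],"hand":0.5},{"linear":[0,0,0],"rot":[0,0,0],"hand":0.5},{"linear":[0,0,0],"rot":[0,0,0],"hand":0.5}]'; python3 -c "
from h import *
st()"
```

```text
clock: 3.32
tool_pos: [0.5098, -0.0965, 0.0865]
orientation: [20.1, 90.0, 70.7]
force: [0.2, 0.2, -0.3]
opening: 0.0439
t 3.33 tcp [ 0.5098 -0.0965  0.0865] x [ 0.  0. -1.] jawdeg 140.52 F [ 0.2  0.2 -0.3] M [ 0.03  0.02 -0.04] open 0.0439 q6 [ 11.   13.9 -29.4  -0.  -46.7 -50.4]
```

```bash
python3 -m crank '[{"linear":[0,0,0.02],"rot":[0,0,0],"hand":0.1},{"linear":[0,0,0],"rot":[0,0,0],"hand":0.1},{"linear":[0,0,0],"rot":[0,0,0],"hand":0.1},{"linear":[0,0,0],"rot":[0,0,0],"hand":0.1},{"linear":[0,0,0],"rot":[0,0,0],"hand":0.1},{"linear":[0,0,0],"rot":[0,0,0],"hand":0.1}]'; python3 -c "
from h import *
st()"
```

```text
clock: 4.08
tool_pos: [0.5101, -0.0963, 0.0884]
orientation: [-19.6, 89.9, 30.9]
force: [0.4, 0.3, -0.4]
opening: 0.0126
t 4.08 tcp [ 0.5101 -0.0963  0.0884] x [ 0.001  0.001 -1.   ] jawdeg 140.53 F [ 0.4  0.3 -0.4] M [0.05 0.04 0.03] open 0.0126 q6 [ 11.   13.8 -29.3  -0.  -46.9 -50.4]
```

```bash
python3 -m crank '[{"linear":[0,0,0.11],"rot":[0,0,0],"hand":0.1},{"linear":[0,0,0.08],"rot":[0,0,0],"hand":0.1},{"linear":[0,0,0],"rot":[0,0,0],"hand":0.1}]'; python3 -c "
from h import *
st()"
```

```text
clock: 4.45
tool_pos: [0.51, -0.0963, 0.099]
orientation: [14.2, 89.9, 64.7]
force: [4.2, -1.2, -10.6]
opening: 0.0127
t 4.45 tcp [ 0.51   -0.0963  0.099 ] x [ 0.     0.001 -1.   ] jawdeg 140.49 F [  4.2  -1.2 -10.6] M [-0.6  -1.43 -0.  ] open 0.0127 q6 [ 11.   13.  -28.6  -0.1 -48.4 -50.4]
```

```bash
python3 -m crank '[{"linear":[0,0,0.045],"rot":[0,0,0],"hand":0.1},{"linear":[0,0,0],"rot":[0,0,0],"hand":0.1}]'; python3 -c "
from h import *
st()"
```

```text
clock: 4.7
tool_pos: [0.51, -0.0963, 0.1014]
orientation: [25.6, 89.9, 76.1]
force: [3.9, -0.9, -11.3]
opening: 0.0127
t 4.7 tcp [ 0.51   -0.0963  0.1014] x [ 0.     0.001 -1.   ] jawdeg 140.48 F [  3.9  -0.9 -11.3] M [-0.58 -1.58  0.04] open 0.0127 q6 [ 10.9  12.9 -28.4  -0.1 -48.7 -50.4]
```

```bash
python3 -m crank '[{"linear":[0,0,0],"rot":[0,0,0.8],"hand":0.1},{"linear":[0,0,0],"rot":[0,0,0.8],"hand":0.1},{"linear":[0,0,0],"rot":[0,0,0.8],"hand":0.1},{"linear":[0,0,0],"rot":[0,0,0],"hand":0.1}]'; python3 -c "
from h import *
st()"
```

```text
clock: 5.2
tool_pos: [0.5098, -0.0962, 0.1008]
orientation: [46.9, 89.9, 109.7]
force: [4.6, -0.8, -10.4]
opening: 0.013
t 5.2 tcp [ 0.5098 -0.0962  0.1008] x [-0.     0.001 -1.   ] jawdeg 152.77 F [  4.6  -0.8 -10.4] M [-0.58 -1.6   0.  ] open 0.013 q6 [ 10.9  12.9 -28.4  -0.1 -48.7 -38.1]
```

```bash
python3 -m crank '[{"linear":[0,0,0.015],"rot":[0,0,0.9],"hand":0.1},{"linear":[0,0,0],"rot":[0,0,0.9],"hand":0.1},{"linear":[0,0,0],"rot":[0,0,0.9],"hand":0.1},{"linear":[0,0,0.004],"rot":[0,0,0.9],"hand":0.1},{"linear":[0,0,0],"rot":[0,0,0.9],"hand":0.1},{"linear":[0,0,0],"rot":[0,0,0],"hand":0.1}]'; python3 -c "
from h import *
st()"
```

```text
clock: 5.95
tool_pos: [0.5095, -0.0961, 0.1012]
orientation: [57.5, 89.9, 142.8]
force: [4.2, -2.2, -11.0]
opening: 0.0127
t 5.95 tcp [ 0.5095 -0.0961  0.1012] x [-0.002  0.001 -1.   ] jawdeg 175.27 F [  4.2  -2.2 -11. ] M [-0.55 -1.6   0.02] open 0.0127 q6 [ 11.   12.9 -28.4  -0.1 -48.8 -15.6]
```

25.4° remain.

```bash
python3 -m crank '[{"linear":[0,0,0],"rot":[0,0,0.9],"hand":0.1},{"linear":[0,0,0],"rot":[0,0,0.9],"hand":0.1},{"linear":[0,0,0.004],"rot":[0,0,0.9],"hand":0.1},{"linear":[0,0,0],"rot":[0,0,0.9],"hand":0.1},{"linear":[0,0,0],"rot":[0,0,0.9],"hand":0.1},{"linear":[0,0,0],"rot":[0,0,0],"hand":0.1}]'; python3 -c "
from h import *
st()"
```

```text
clock: 6.7
tool_pos: [0.5091, -0.0961, 0.101]
orientation: [61.8, 89.8, 169.2]
force: [4.4, -2.4, -10.8]
opening: 0.0126
t 6.7 tcp [ 0.5091 -0.0961  0.101 ] x [-0.003  0.001 -1.   ] jawdeg -162.66 F [  4.4  -2.4 -10.8] M [-0.54 -1.54  0.  ] open 0.0126 q6 [ 11.   12.9 -28.4  -0.1 -48.9   6.4]
```

```bash
python3 -m crank '[{"linear":[0,0,0],"rot":[0,0,0.4],"hand":0.1},{"linear":[0,0,0],"rot":[0,0,0.32],"hand":0.1},{"linear":[0,0,0],"rot":[0,0,0],"hand":0.1}]'; python3 -c "
from h import *
st()"
```

```text
clock: 7.08
tool_pos: [0.509, -0.0961, 0.101]
orientation: [61.7, 89.8, 172.6]
force: [4.5, -1.6, -10.8]
opening: 0.0125
t 7.08 tcp [ 0.509  -0.0961  0.101 ] x [-0.003  0.    -1.   ] jawdeg -159.11 F [  4.5  -1.6 -10.8] M [-0.55 -1.41 -0.  ] open 0.0125 q6 [ 11.   12.9 -28.4  -0.1 -48.9   9.9]
```

```bash
python3 -m crank '[{"linear":[0,0,-0.03],"rot":[0,0,0],"hand":0.1},{"linear":[0,0,-0.03],"rot":[0,0,0],"hand":0.1},{"linear":[0,0,0],"rot":[0,0,0],"hand":0.1}]'; python3 -c "
from h import *
st()"
```

```text
clock: 7.45
tool_pos: [0.5091, -0.0961, 0.0979]
orientation: [66.2, 89.8, 177.0]
force: [2.2, 0.2, -7.2]
opening: 0.0127
t 7.45 tcp [ 0.5091 -0.0961  0.0979] x [-0.003  0.    -1.   ] jawdeg -159.15 F [ 2.2  0.2 -7.2] M [-0.16 -0.6   0.01] open 0.0127 q6 [ 11.   13.1 -28.6  -0.1 -48.4   9.9]
```

```bash
python3 -m crank '[{"linear":[0,0,-0.01],"rot":[0,0,0],"hand":0.1},{"linear":[0,0,0],"rot":[0,0,0],"hand":0.3},{"linear":[0,0,0],"rot":[0,0,0],"hand":0.5},{"linear":[0,0,0],"rot":[0,0,0],"hand":0.5},{"linear":[0,0,0],"rot":[0,0,0],"hand":0.5},{"linear":[0,0,0.4],"rot":[0,0,0],"hand":0.5},{"linear":[0,0,0.6],"rot":[0,0,0],"hand":0.5},{"linear":[0,0,0.6],"rot":[0,0,0],"hand":0.5},{"linear":[0,0,0],"rot":[0,0,0],"hand":0.5}]'; python3 -c "
from h import *
o,R=st();s=wfix(o,snap('wrist','w3.png'))
import pickle;pickle.dump((o,s),open('w3.pkl','wb'))"
```

```text
clock: 8.57
tool_pos: [0.5087, -0.0964, 0.1975]
orientation: [83.0, 89.8, -166.1]
force: [0.7, -0.8, 0.2]
opening: 0.0438
t 8.57 tcp [ 0.5087 -0.0964  0.1975] x [-0.003 -0.001 -1.   ] jawdeg -159.12 F [ 0.7 -0.8  0.2] M [ 0.05  0.09 -0.02] open 0.0438 q6 [ 11.    7.1 -21.3   0.  -61.8   9.9]
```

View pics/w3.png

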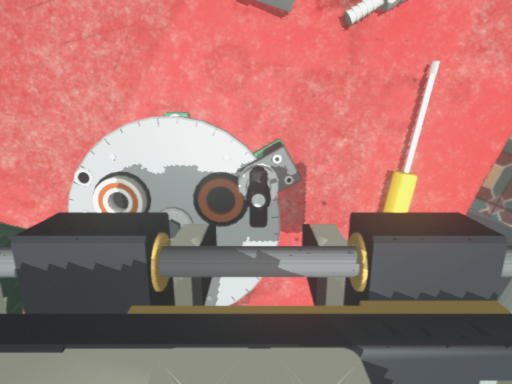

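The knob, with its cap at (258,200), still lies along the jaw frame, so it stays turned 60° from radial. I'll check its height.

Run:
```python
from h import *
import pickle
o,s=pickle.load(open('w3.pkl','rb'))
for p in [(258,200),(258,190),(258,180),(258,215)]: print(dpt(s,*p).round(4))
print(dpt(s,100,160),dpt(s,150,150))
a=np.radians(50.6); h=C+.072*np.array([np.cos(a),np.sin(a)]); print('handle',h, 'd/60',(h-o['tool_pos'][:2])/.06)
t=snap('top','t1.png')
```

```text
[ 0.5096 -0.0975  0.1212]
[ 0.5123 -0.1048  0.1217]
[ 0.5148 -0.1114  0.1197]
[ 0.5054 -0.0866  0.1211]
[ 0.65736887 -0.06000868  0.0417387 ] [ 0.61544687 -0.08612887  0.04103766]
handle [0.6177006  0.03513682] d/60 [1.81621852 2.19304079]
```

```bash
python3 -m crank '[{"linear":[0.45,0.54,0],"rot":[0,0,0],"hand":0.8},{"linear":[0.45,0.54,0],"rot":[0,0,0],"hand":0.8},{"linear":[0.45,0.54,0],"rot":[0,0,0],"hand":0.8},{"linear":[0.45,0.5,0],"rot":[0,0,0],"hand":0.8},{"linear":[0,0,0],"rot":[0,0,0],"hand":0.8},{"linear":[0,0,0],"rot":[0,0,0],"hand":0.8}]'
python3 - <<'E'
from h import *
o,R=st()
import time
s=wfix(o,snap('wrist','w4.png'))
import pickle;pickle.dump((o,s),open('w4.pkl','wb'))
E
```

```text
clock: 9.43
tool_pos: [0.6134, 0.0337, 0.1862]
orientation: [78.9, 88.8, -170.3]
force: [0.4, -0.1, -0.0]
opening: 0.07
t 9.43 tcp [0.6134 0.0337 0.1862] x [-0.02  -0.003 -1.   ] jawdeg -159.28 F [ 0.4 -0.1 -0. ] M [ 0.01  0.09 -0.01] open 0.07 q6 [ 21.2  17.2  -9.5  -0.3 -64.4  -0.4]
```

View pics/w4.png

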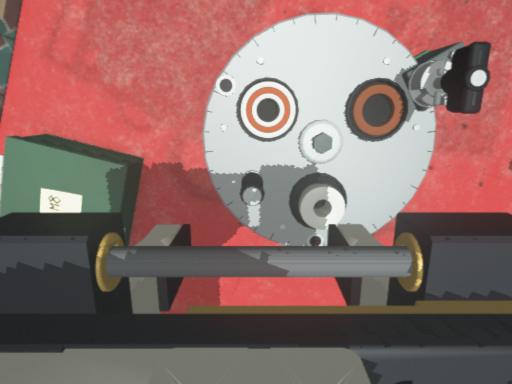

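Run:
```python
from h import *
import pickle
o,s=pickle.load(open('w4.pkl','rb'))
print(ray(s,253,190,.099),dpt(s,253,190),dpt(s,253,185)); print('hub',ray(s,321,142,.047),dpt(s,321,148),'bear',ray(s,268,109,.058),'bush',ray(s,322,207,.068),dpt(s,322,207))
```

```text
[0.61805839 0.02909543 0.099     ] [0.6181308  0.02890875 0.09978886] [0.61910552 0.02624986 0.09515684]
hub [ 0.57146253 -0.02175524  0.047     ] [ 0.57129639 -0.01713129  0.05526369] bear [ 0.62705704 -0.03163782  0.058     ] bush [0.55283829 0.02971692 0.068     ] [0.54490859 0.03500384 0.04309108]
```

Run:
```python
from h import *
import pickle
o,s=pickle.load(open('w4.pkl','rb'))
cv2.imwrite('pics/w4z.png',cv2.resize(s['image'][80:250,190:360,::-1],None,fx=3.5,fy=3.5,interpolation=cv2.INTER_CUBIC))
```

```text
(no output)
```

View pics/w4z.png

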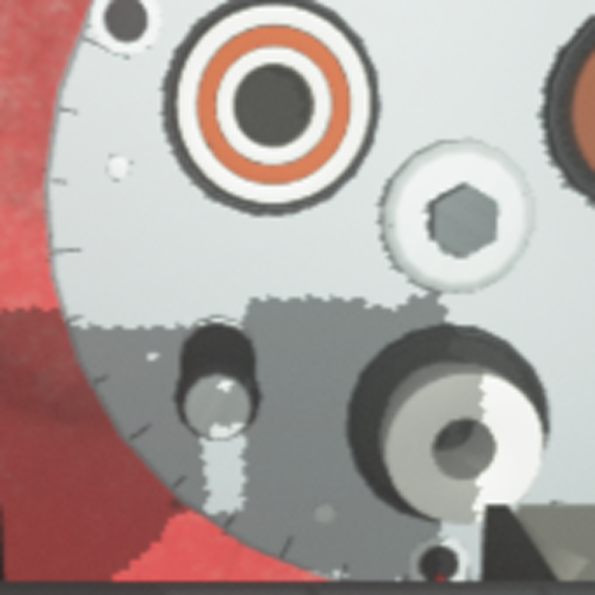

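```bash
python3 -m crank '[{"linear":[0.07,0.02,-0.2],"rot":[0.03,-0.23,0],"hand":0.7},{"linear":[0,0,-0.5],"rot":[0,0,0],"hand":0.7},{"linear":[0,0,-0.3],"rot":[0,0,0],"hand":0.7},{"linear":[0,0,0],"rot":[0,0,0],"hand":0.7},{"linear":[0,0,0],"rot":[0,0,0],"hand":0.7}]'; python3 -c "
from h import *
st()"
```

```text
clock: 10.1
tool_pos: [0.6154, 0.0311, 0.126]
orientation: [-137.4, 89.9, -26.9]
force: [1.0, 0.2, 0.2]
opening: 0.0616
t 10.1 tcp [0.6154 0.0311 0.126 ] x [ 0.001 -0.001 -1.   ] jawdeg -159.5 F [1.  0.2 0.2] M [ 0.03  0.12 -0.01] open 0.0616 q6 [ 21.1  19.6 -14.7   0.1 -55.6  -0.6]
```

```bash
python3 -m crank '[{"linear":[0.04,0.06,-0.2],"rot":[0,0,0],"hand":0.7},{"linear":[0,0,-0.3],"rot":[0,0,0],"hand":0.7},{"linear":[0,0,-0.2],"rot":[0,0,0],"hand":0.7},{"linear":[0,0,0],"rot":[0,0,0],"hand":0.7},{"linear":[0,0,0],"rot":[0,0,0],"hand":0.7}]'; python3 -c "
from h import *
st()"
```

```text
clock: 10.72
tool_pos: [0.6194, 0.0353, 0.0843]
orientation: [-103.8, 89.7, 6.7]
force: [0.8, 0.8, 0.7]
opening: 0.0615
t 10.72 tcp [0.6194 0.0353 0.0843] x [ 0.005  0.001 -1.   ] jawdeg -159.5 F [0.8 0.8 0.7] M [0.02 0.12 0.04] open 0.0615 q6 [ 21.3  22.3 -16.9   0.1 -50.5  -0.9]
```

```bash
python3 -m crank '[{"linear":[-0.02,0,-0.14],"rot":[0,0.05,0],"hand":0.6},{"linear":[0,0,0],"rot":[0,0,0],"hand":0.15},{"linear":[0,0,0],"rot":[0,0,0],"hand":0.15},{"linear":[0,0,0],"rot":[0,0,0],"hand":0.15},{"linear":[0,0,0],"rot":[0,0,0],"hand":0.15},{"linear":[0,0,0],"rot":[0,0,0],"hand":0.15},{"linear":[0,0,0],"rot":[0,0,0],"hand":0.15}]'; python3 -c "
from h import *
st()"
```

```text
clock: 11.6
tool_pos: [0.6188, 0.0356, 0.0766]
orientation: [-83.9, 89.8, 26.6]
force: [0.4, 0.6, -0.3]
opening: 0.0193
t 11.6 tcp [0.6188 0.0356 0.0766] x [ 0.003  0.001 -1.   ] jawdeg -159.49 F [ 0.4  0.6 -0.3] M [-0.04  0.09  0.  ] open 0.0193 q6 [ 21.3  22.9 -17.2  -0.  -49.8  -0.8]
```

```bash
cat >> h.py <<'E'
def plan(targets,r=.072):
    o,R=st(); p=o['tool_pos'][:2]; v=p-C; print('ang',np.degrees(np.arctan2(v[1],v[0])).round(2)%360,'r',np.hypot(*v).round(4), 'Frad/tan',(o['force'][:2]@v/np.hypot(*v)).round(1),((-o['force'][0]*v[1]+o['force'][1]*v[0])/np.hypot(*v)).round(1))
    for t in targets:
        a=np.radians(t); q=C+r*np.array([np.cos(a),np.sin(a)]); print(t,((q-p)/.06).round(3)); p=q
E
python3 -c "
from h import *
plan(range(60,171,10))"
```

```text
t 11.6 tcp [0.6188 0.0356 0.0766] x [ 0.003  0.001 -1.   ] jawdeg -159.49 F [ 0.4  0.6 -0.3] M [-0.04  0.09  0.  ] open 0.0193 q6 [ 21.3  22.9 -17.2  -0.  -49.8  -0.8]
ang 50.14 r 0.0731 Frad/tan 0.7 0.1
60 [-0.18   0.105]
70 [-0.19   0.088]
80 [-0.202  0.054]
90 [-0.208  0.018]
100 [-0.208 -0.018]
110 [-0.202 -0.054]
120 [-0.19  -0.088]
130 [-0.171 -0.12 ]
140 [-0.148 -0.148]
150 [-0.12  -0.171]
160 [-0.088 -0.19 ]
170 [-0.054 -0.202]
```

```bash
python3 -m crank '[{"linear":[-0.09,0.06,0],"rot":[0,0,0],"hand":0.15},{"linear":[-0.09,0.045,0],"rot":[0,0,0],"hand":0.15},{"linear":[-0.19,0.088,0],"rot":[0,0,0],"hand":0.15},{"linear":[0,0,0],"rot":[0,0,0],"hand":0.15}]'; python3 -c "
from h import *
plan([80,90,100,110,120])"
```

```text
clock: 12.1
tool_pos: [0.5956, 0.0477, 0.0766]
orientation: [-91.9, 89.8, 18.6]
force: [-0.1, -0.6, -2.9]
opening: 0.0193
t 12.1 tcp [0.5956 0.0477 0.0766] x [ 0.003  0.001 -1.   ] jawdeg -159.49 F [-0.1 -0.6 -2.9] M [-0.03  0.2   0.02] open 0.0193 q6 [ 23.3  21.  -20.2   0.  -48.5  -2.8]
ang 70.96 r 0.0722 Frad/tan -0.6 -0.1
80 [-0.184  0.044]
90 [-0.208  0.018]
100 [-0.208 -0.018]
110 [-0.202 -0.054]
120 [-0.19  -0.088]
```

```bash
python3 -m crank '[{"linear":[-0.184,0.044,0],"rot":[0,0,0],"hand":0.15},{"linear":[-0.208,0.018,0],"rot":[0,0,0],"hand":0.15},{"linear":[-0.208,-0.018,0],"rot":[0,0,0],"hand":0.15},{"linear":[-0.1,-0.025,0],"rot":[0,0,0],"hand":0.15},{"linear":[0,0,0],"rot":[0,0,0],"hand":0.15}]'; python3 -c "
from h import *
plan([110,120,130,140,150])
snap('top','t2.png')"
```

```text
clock: 12.72
tool_pos: [0.5508, 0.0493, 0.0766]
orientation: [-87.4, 89.7, 23.1]
force: [-0.1, -0.5, -3.3]
opening: 0.0189
t 12.72 tcp [0.5508 0.0493 0.0766] x [ 0.004  0.002 -1.   ] jawdeg -159.46 F [-0.1 -0.5 -3.3] M [-0.09  0.1   0.05] open 0.0189 q6 [ 25.4  17.4 -26.    0.  -46.4  -4.9]
ang 106.93 r 0.073 Frad/tan -0.5 0.3
110 [-0.056 -0.036]
120 [-0.19  -0.088]
130 [-0.171 -0.12 ]
140 [-0.148 -0.148]
150 [-0.12  -0.171]
```

View pics/t2.png

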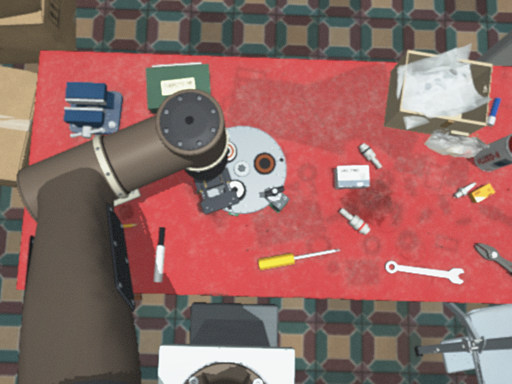

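The dial follows: the seal is now at (264,163) and the bushing at (237,189). I'll carry on.

```bash
python3 -m crank '[{"linear":[-0.056,-0.036,0],"rot":[0,0,0],"hand":0.15},{"linear":[-0.19,-0.088,0],"rot":[0,0,0],"hand":0.15},{"linear":[-0.171,-0.12,0],"rot":[0,0,0],"hand":0.15},{"linear":[-0.148,-0.148,0],"rot":[0,0,0],"hand":0.15},{"linear":[0,0,0],"rot":[0,0,0],"hand":0.15}]'; python3 -c "
from h import *
plan([150,155,160,163])"
```

```text
clock: 13.4
tool_pos: [0.5163, 0.0247, 0.0766]
orientation: [-87.1, 89.7, 23.4]
force: [-0.6, 0.1, -3.2]
opening: 0.0193
t 13.4 tcp [0.5163 0.0247 0.0766] x [ 0.006  0.002 -1.   ] jawdeg -159.47 F [-0.6  0.1 -3.2] M [-0.09  0.22 -0.02] open 0.0193 q6 [ 24.5  14.3 -30.5   0.  -44.8  -4. ]
ang 140.96 r 0.0717 Frad/tan 0.5 0.3
150 [-0.111 -0.153]
155 [-0.048 -0.093]
160 [-0.04  -0.097]
163 [-0.02 -0.06]
```

```bash
python3 -m crank '[{"linear":[-0.111,-0.153,0],"rot":[0,0,0],"hand":0.15},{"linear":[-0.048,-0.093,0],"rot":[0,0,0],"hand":0.15},{"linear":[-0.04,-0.097,0],"rot":[0,0,0],"hand":0.15},{"linear":[0,0,0],"rot":[0,0,0],"hand":0.15},{"linear":[0,0,0],"rot":[0,0,0],"hand":0.15}]'; python3 -c "
from h import *
plan([163,165])"
```

```text
clock: 14.02
tool_pos: [0.5039, 0.0027, 0.0765]
orientation: [-86.2, 89.7, 24.2]
force: [0.7, 0.6, -2.0]
opening: 0.0188
t 14.03 tcp [0.5039 0.0027 0.0765] x [ 0.005  0.002 -1.   ] jawdeg -159.51 F [ 0.7  0.6 -2. ] M [0.02 0.1  0.03] open 0.0188 q6 [ 22.7  13.3 -32.1  -0.  -44.3  -2.2]
ang 161.18 r 0.072 Frad/tan -0.5 -0.8
163 [-0.012 -0.036]
165 [-0.012 -0.04 ]
```

```bash
python3 -m crank '[{"linear":[-0.01,-0.03,0],"rot":[0,0,0],"hand":0.15},{"linear":[0,0,0],"rot":[0,0,0],"hand":0.15},{"linear":[0,0,0],"rot":[0,0,0],"hand":0.6},{"linear":[0,0,0],"rot":[0,0,0],"hand":0.6},{"linear":[0,0,0],"rot":[0,0,0],"hand":0.6},{"linear":[0,0,0.6],"rot":[0,0,0],"hand":0.6},{"linear":[0,0,0.6],"rot":[0,0,0],"hand":0.6},{"linear":[0,0,0.5],"rot":[0,0,0],"hand":0.6},{"linear":[0,0,0.0],"rot":[0,0,0],"hand":0.6},{"linear":[0,0,0],"rot":[0,0,0],"hand":0.6}]'; python3 -c "
from h import *
o,R=st();s=wfix(o,snap('wrist','w5.png'))
import pickle;pickle.dump((o,s),open('w5.pkl','wb'))
cv2.imwrite('pics/w5z.png',cv2.resize(s['image'][20:300,100:460,::-1],None,fx=2.1,fy=2.1,interpolation=cv2.INTER_CUBIC))"
```

```text
clock: 15.28
tool_pos: [0.503, 0.0007, 0.1816]
orientation: [-92.3, 89.7, 18.2]
force: [-0.3, 0.4, -0.9]
opening: 0.0527
t 15.28 tcp [0.503  0.0007 0.1816] x [ 0.005  0.002 -1.   ] jawdeg -159.46 F [-0.3  0.4 -0.9] M [-0.03  0.17  0.01] open 0.0527 q6 [ 22.5   6.2 -24.6   0.  -58.9  -2. ]
```

View pics/w5z.png

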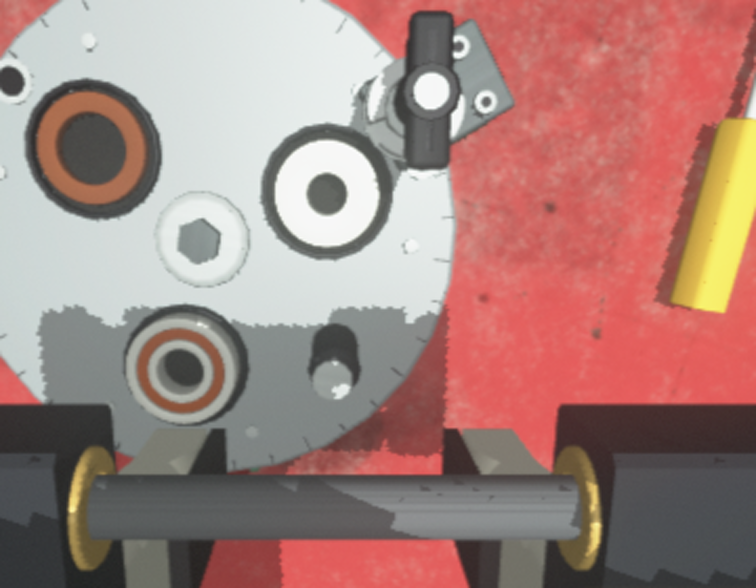

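```bash
cat >> h.py <<'E'
def dial(s,L):
    # L: (u,v,z,r,initial angle)
    from scipy.optimize import least_squares
    D=[(ray(s,u,v,z)[:2],r,a) for u,v,z,r,a in L]
    f=lambda q:np.concatenate([q[:2]+r/1000*np.array([np.cos(q[2]+np.radians(a)),np.sin(q[2]+np.radians(a))])-p for p,r,a in D])
    q=least_squares(f,[C[0],C[1],np.radians(105)],loss='soft_l1',f_scale=.002)
    print('C',q.x[:2].round(4),'dial turn',(np.degrees(q.x[2])-YAW).round(2)); print((q.fun.reshape(-1,2)*1000).round(1).tolist())
E
python3 - <<'E'
from h import *
import pickle
o,s=pickle.load(open('w5.pkl','rb'))
g=lambda x,y:(100+(x+.5)/2.1-.5,20+(y+.5)/2.1-.5)
dial(s,[(*g(327,194),.068,56,120),(*g(93,149),.052,56,240),(*g(182,370),.060,56,0),(*g(333,380),.098,72,60),(*g(11,81),.042,98,240)])
k=ray(s,*g(432,91),.1215); print('knob',k)
a=(k[:2]-o['tool_pos'][:2])/.06; print(a)
E
```

```text
C [ 0.5709 -0.0224] dial turn 109.85
[[-0.3, -0.6], [1.4, 0.3], [0.0, 2.1], [-0.4, -0.5], [-0.5, -0.7]]
knob [ 0.50928048 -0.09760861  0.1215    ]
[ 0.10431416 -1.63919151]
```

```bash
python3 -m crank '[{"linear":[0.055,-0.8,0],"rot":[0,0.06,0.06],"hand":0.5},{"linear":[0.055,-0.8,0],"rot":[0,0,0],"hand":0.5},{"linear":[0,0,0],"rot":[0,0,0],"hand":0.5},{"linear":[0,0,0],"rot":[0,0,0],"hand":0.5}]'; python3 -c "
from h import *
st()"
```

```text
clock: 15.82
tool_pos: [0.5084, -0.0973, 0.1781]
orientation: [62.6, 89.7, 173.5]
force: [-0.9, 0.5, -0.5]
opening: 0.0436
t 15.82 tcp [ 0.5084 -0.0973  0.1781] x [-0.006  0.001 -1.   ] jawdeg -159.05 F [-0.9  0.5 -0.5] M [0.01 0.13 0.02] open 0.0436 q6 [ 10.8   8.2 -22.7  -0.1 -59.5  10.2]
```

```bash
python3 -m crank '[{"linear":[0.02,0.015,-0.3],"rot":[0,-0.07,0],"hand":0.5},{"linear":[0,0,-0.4],"rot":[0,0,0],"hand":0.5},{"linear":[0,0,-0.2],"rot":[0,0,0],"hand":0.5},{"linear":[0,0,0],"rot":[0,0,0],"hand":0.5},{"linear":[0,0,0],"rot":[0,0,0],"hand":0.5}]'; python3 -c "
from h import *
st()"
```

```text
clock: 16.45
tool_pos: [0.51, -0.0932, 0.1225]
orientation: [-9.2, 90.0, 102.0]
force: [-0.1, -0.1, 0.9]
opening: 0.0439
t 16.45 tcp [ 0.51   -0.0932  0.1225] x [-0.  0. -1.] jawdeg -158.8 F [-0.1 -0.1  0.9] M [-0.02  0.12 -0.04] open 0.0439 q6 [ 11.3  11.4 -27.   -0.  -51.6   9.9]
```

```bash
python3 -m crank '[{"linear":[0,-0.05,-0.1],"rot":[0,0,-0.05],"hand":0.5},{"linear":[0,0,-0.2],"rot":[0,0,0],"hand":0.5},{"linear":[0,0,-0.1],"rot":[0,0,0],"hand":0.5},{"linear":[0,0,0],"rot":[0,0,0],"hand":0.5},{"linear":[0,0,0],"rot":[0,0,0],"hand":0.5}]'; python3 -c "
from h import *
st()"
```

```text
clock: 17.08
tool_pos: [0.5106, -0.0965, 0.098]
orientation: [-93.9, 89.9, 17.0]
force: [-0.7, 0.1, -0.2]
opening: 0.0436
t 17.07 tcp [ 0.5106 -0.0965  0.098 ] x [ 0.002  0.001 -1.   ] jawdeg -159.08 F [-0.7  0.1 -0.2] M [ 0.03  0.13 -0.04] open 0.0436 q6 [ 11.   13.1 -28.6  -0.  -48.1  10. ]
```

Close, then lift 3.5 mm.

```bash
python3 -m crank '[{"linear":[0,0,0],"rot":[0,0,0],"hand":0.1},{"linear":[0,0,0],"rot":[0,0,0],"hand":0.1},{"linear":[0,0,0],"rot":[0,0,0],"hand":0.1},{"linear":[0,0,0],"rot":[0,0,0],"hand":0.1},{"linear":[0,0,0],"rot":[0,0,0],"hand":0.1},{"linear":[0,0,0.04],"rot":[0,0,0],"hand":0.1},{"linear":[0,0,0.03],"rot":[0,0,0],"hand":0.1},{"linear":[0,0,0],"rot":[0,0,0],"hand":0.1}]'; python3 -c "
from h import *
st()"
```

```text
clock: 18.08
tool_pos: [0.5094, -0.0969, 0.1009]
orientation: [48.2, 90.0, 159.1]
force: [3.2, -3.2, -10.8]
opening: 0.0129
t 18.07 tcp [ 0.5094 -0.0969  0.1009] x [-0.001  0.    -1.   ] jawdeg -159.12 F [  3.2  -3.2 -10.8] M [-0.97 -1.19  0.04] open 0.0129 q6 [ 10.9  12.9 -28.5  -0.  -48.7  10. ]
```

```bash
python3 -m crank '[{"linear":[0,0,0.012],"rot":[0,0,0],"hand":0.1},{"linear":[0,0,0],"rot":[0,0,-0.6],"hand":0.1},{"linear":[0,0,0],"rot":[0,0,-0.8],"hand":0.1},{"linear":[0,0,0.004],"rot":[0,0,-0.8],"hand":0.1},{"linear":[0,0,0],"rot":[0,0,0],"hand":0.1}]'; python3 -c "
from h import *
st()"
```

```text
clock: 18.7
tool_pos: [0.5094, -0.097, 0.101]
orientation: [59.2, 89.9, 158.8]
force: [2.6, -2.6, -11.2]
opening: 0.0128
t 18.7 tcp [ 0.5094 -0.097   0.101 ] x [-0.001  0.001 -1.   ] jawdeg -170.42 F [  2.6  -2.6 -11.2] M [-0.92 -1.15 -0.01] open 0.0128 q6 [ 10.9  12.9 -28.4  -0.1 -48.8  -1.3]
```

Turning freely; 49.1° remain to 140.5.

```bash
python3 -m crank '[{"linear":[0,0,0.01],"rot":[0,0,-0.9],"hand":0.1},{"linear":[0,0,0],"rot":[0,0,-0.9],"hand":0.1},{"linear":[0,0,0],"rot":[0,0,-0.9],"hand":0.1},{"linear":[0,0,0.004],"rot":[0,0,-0.9],"hand":0.1},{"linear":[0,0,0],"rot":[0,0,-0.9],"hand":0.1},{"linear":[0,0,0],"rot":[0,0,-0.9],"hand":0.1},{"linear":[0,0,0.004],"rot":[0,0,-0.9],"hand":0.1},{"linear":[0,0,0],"rot":[0,0,-0.9],"hand":0.1},{"linear":[0,0,0],"rot":[0,0,0],"hand":0.1}]'; python3 -c "
from h import *
st()"
```

```text
clock: 19.82
tool_pos: [0.5095, -0.097, 0.1013]
orientation: [71.0, 89.9, 134.4]
force: [3.1, -2.5, -11.3]
opening: 0.0128
t 19.82 tcp [ 0.5095 -0.097   0.1013] x [-0.001  0.001 -1.   ] jawdeg 153.41 F [  3.1  -2.5 -11.3] M [-0.94 -1.27  0.01] open 0.0128 q6 [ 10.9  12.9 -28.4  -0.1 -48.8 -37.4]
```

```bash
python3 -m crank '[{"linear":[0,0,0],"rot":[0,0,-0.9],"hand":0.1},{"linear":[0,0,0],"rot":[0,0,-0.9],"hand":0.1},{"linear":[0,0,0.004],"rot":[0,0,-0.75],"hand":0.1},{"linear":[0,0,0],"rot":[0,0,0],"hand":0.1}]'; python3 -c "
from h import *
st()"
```

```text
clock: 20.32
tool_pos: [0.5095, -0.097, 0.1014]
orientation: [76.9, 89.9, 127.9]
force: [3.2, -2.3, -10.7]
opening: 0.0126
t 20.32 tcp [ 0.5095 -0.097   0.1014] x [-0.001  0.001 -1.   ] jawdeg 141.01 F [  3.2  -2.3 -10.7] M [-0.88 -1.27 -0.02] open 0.0126 q6 [ 10.9  12.9 -28.4  -0.1 -48.8 -49.8]
```

```bash
python3 -m crank '[{"linear":[0,0,0],"rot":[0,0,-0.1],"hand":0.1},{"linear":[0,0,-0.03],"rot":[0,0,0],"hand":0.1},{"linear":[0,0,-0.03],"rot":[0,0,0],"hand":0.1},{"linear":[0,0,-0.02],"rot":[0,0,0],"hand":0.1},{"linear":[0,0,0],"rot":[0,0,0],"hand":0.1}]'; python3 -c "
from h import *
st()"
```

```text
clock: 20.95
tool_pos: [0.5095, -0.097, 0.0972]
orientation: [72.6, 89.9, 123.4]
force: [1.7, -2.2, -7.3]
opening: 0.0126
t 20.95 tcp [ 0.5095 -0.097   0.0972] x [-0.001  0.001 -1.   ] jawdeg 140.83 F [ 1.7 -2.2 -7.3] M [-0.59 -0.51  0.  ] open 0.0126 q6 [ 10.9  13.2 -28.7  -0.1 -48.2 -50. ]
```

```bash
python3 -m crank '[{"linear":[0,0,-0.012],"rot":[0,0,0],"hand":0.1},{"linear":[0,0,0],"rot":[0,0,0],"hand":0.3},{"linear":[0,0,0],"rot":[0,0,0],"hand":0.5},{"linear":[0,0,0],"rot":[0,0,0],"hand":0.5},{"linear":[0,0,0],"rot":[0,0,0],"hand":0.5},{"linear":[0,0,0.4],"rot":[0,0,0],"hand":0.5},{"linear":[0,0,0.6],"rot":[0,0,0],"hand":0.5},{"linear":[0,0,0.6],"rot":[0,0,0],"hand":0.5},{"linear":[0,0,0],"rot":[0,0,0],"hand":0.5},{"linear":[0,0,0],"rot":[0,0,0],"hand":0.5}]'; python3 -c "
from h import *
o,R=st();s=wfix(o,snap('wrist','w6.png'))
import pickle;pickle.dump((o,s),open('w6.pkl','wb'))
cv2.imwrite('pics/w6z.png',cv2.resize(s['image'][90:300,100:400,::-1],None,fx=2.5,fy=2.5,interpolation=cv2.INTER_CUBIC))"
```

```text
clock: 22.2
tool_pos: [0.5097, -0.0967, 0.1962]
orientation: [26.3, 89.9, 77.2]
force: [-0.2, -0.5, -0.7]
opening: 0.0443
t 22.2 tcp [ 0.5097 -0.0967  0.1962] x [ 0.     0.001 -1.   ] jawdeg 140.88 F [-0.2 -0.5 -0.7] M [-0.01  0.05  0.01] open 0.0443 q6 [ 10.9   7.1 -21.4  -0.1 -61.5 -50. ]
```

View pics/w6z.png

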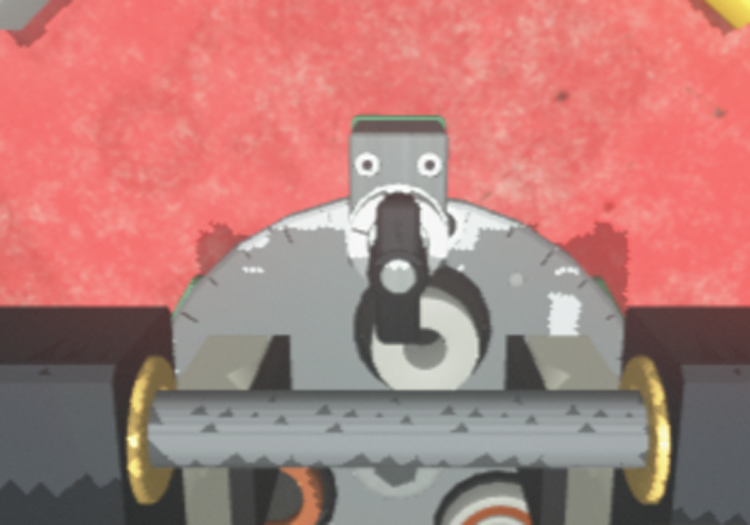

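```bash
python3 -m crank '[{"linear":[-0.045,0.75,0],"rot":[0,0,0],"hand":0.6},{"linear":[-0.045,0.75,0],"rot":[0,0,0],"hand":0.6},{"linear":[0,0.06,0],"rot":[0,0,0],"hand":0.6},{"linear":[0,0,0],"rot":[0,0,0],"hand":0.6},{"linear":[0,0,0],"rot":[0,0,0],"hand":0.6}]'; python3 -c "
from h import *
import pickle
o,s=pickle.load(open('w6.pkl','rb'))
for v in (192,196,206,212): print(dpt(s,259,v).round(4))
st()
"
```

```text
clock: 22.88
tool_pos: [0.5025, -0.0025, 0.1922]
orientation: [140.9, 89.6, -168.4]
force: [-0.1, -0.1, 0.2]
opening: 0.0526
[ 0.5054 -0.1026  0.1206]
[ 0.5074 -0.1002  0.1203]
[ 0.5122 -0.0942  0.1201]
[ 0.5156 -0.09    0.1181]
t 22.88 tcp [ 0.5025 -0.0025  0.1922] x [-0.006 -0.001 -1.   ] jawdeg 140.77 F [-0.1 -0.1  0.2] M [-0.01  0.02  0.03] open 0.0526 q6 [ 22.1   6.  -23.3  -0.1 -61.1 -61.3]
```

```bash
python3 -m crank '[{"linear":[0.027,0.08,-0.3],"rot":[0,-0.07,0],"hand":0.65},{"linear":[0,0,-0.5],"rot":[0,0,0],"hand":0.65},{"linear":[0,0,-0.3],"rot":[0,0,0],"hand":0.65},{"linear":[0,0,0],"rot":[0,0,0],"hand":0.65},{"linear":[0,0,0],"rot":[0,0,0],"hand":0.65}]'; python3 -c "
from h import *
st()
"
```

```text
clock: 23.5
tool_pos: [0.5048, -0.0017, 0.1249]
orientation: [-121.9, 89.9, -71.4]
force: [0.2, 0.4, 1.0]
opening: 0.0567
t 23.5 tcp [ 0.5048 -0.0017  0.1249] x [ 0.001 -0.002 -1.   ] jawdeg 140.46 F [0.2 0.4 1. ] M [0.07 0.   0.02] open 0.0567 q6 [ 22.2   9.9 -28.6   0.1 -51.5 -61.9]
```

```bash
python3 -m crank '[{"linear":[0,0.085,-0.25],"rot":[0,0,0],"hand":0.65},{"linear":[0,0,-0.35],"rot":[0,0,0],"hand":0.65},{"linear":[0,0,-0.15],"rot":[0,0,0],"hand":0.65},{"linear":[0,0,0],"rot":[0,0,0],"hand":0.65},{"linear":[0,0,0],"rot":[0,0,0],"hand":0.65}]'; python3 -c "
from h import *
st()
"
```

```text
clock: 24.12
tool_pos: [0.5063, 0.0044, 0.0797]
orientation: [-55.3, 89.7, -4.9]
force: [0.6, -0.2, -0.2]
opening: 0.0569
t 24.12 tcp [0.5063 0.0044 0.0797] x [ 0.005 -0.    -1.   ] jawdeg 140.43 F [ 0.6 -0.2 -0.2] M [0.02 0.03 0.06] open 0.0569 q6 [ 22.9  13.2 -31.6   0.2 -44.9 -62.5]
```

```bash
python3 -m crank '[{"linear":[-0.03,-0.012,-0.04],"rot":[0,0.05,0],"hand":0.5},{"linear":[0,0,0],"rot":[0,0,0],"hand":0.15},{"linear":[0,0,0],"rot":[0,0,0],"hand":0.15},{"linear":[0,0,0],"rot":[0,0,0],"hand":0.15},{"linear":[0,0,0],"rot":[0,0,0],"hand":0.15},{"linear":[0,0,0],"rot":[0,0,0],"hand":0.15},{"linear":[0,0,0],"rot":[0,0,0],"hand":0.15}]'; python3 -c "
from h import *
plan([161,163,164,165,166,167,168])
"
```

```text
clock: 25.0
tool_pos: [0.5052, 0.0039, 0.0785]
orientation: [-39.8, 89.9, 10.6]
force: [0.2, -0.1, -0.8]
opening: 0.0192
t 25.0 tcp [0.5052 0.0039 0.0785] x [ 0.002  0.    -1.   ] jawdeg 140.44 F [ 0.2 -0.1 -0.8] M [ 0.06  0.01 -0.02] open 0.0192 q6 [ 22.8  13.3 -31.7   0.  -44.9 -62.4]
ang 159.95 r 0.0711 Frad/tan -0.2 -0.0
161 [-0.022 -0.015]
163 [-0.013 -0.04 ]
164 [-0.006 -0.02 ]
165 [-0.006 -0.02 ]
166 [-0.005 -0.02 ]
167 [-0.005 -0.02 ]
168 [-0.005 -0.02 ]
```

```bash
python3 -m crank '[{"linear":[-0.015,-0.03,0],"rot":[0,0,0],"hand":0.15},{"linear":[-0.01,-0.03,0],"rot":[0,0,0],"hand":0.15},{"linear":[-0.007,-0.025,0],"rot":[0,0,0],"hand":0.15},{"linear":[-0.006,-0.02,0],"rot":[0,0,0],"hand":0.15},{"linear":[0,0,0],"rot":[0,0,0],"hand":0.15}]'; python3 -c "
from h import *
plan([166,167,168,169,170])
"
```

```text
clock: 25.62
tool_pos: [0.5071, 0.0027, 0.0785]
orientation: [-13.6, 89.2, 36.9]
force: [-0.7, -0.0, -0.0]
opening: 0.0194
t 25.62 tcp [0.5071 0.0027 0.0785] x [ 0.011  0.008 -1.   ] jawdeg 140.45 F [-0.7 -0.  -0. ] M [ 0.03  0.22 -0.01] open 0.0194 q6 [ 22.4  13.2 -31.7  -0.3 -44.3 -61.7]
ang 160.35 r 0.0689 Frad/tan 0.6 0.3
166 [-0.084 -0.096]
167 [-0.005 -0.02 ]
168 [-0.005 -0.02 ]
169 [-0.004 -0.021]
170 [-0.004 -0.021]
```

```bash
python3 -m crank '[{"linear":[-0.075,-0.05,0],"rot":[-0.09,0.126,0],"hand":0.15},{"linear":[0,0,0],"rot":[0,0,0],"hand":0.15}]'; python3 -c "
from h import *
plan([164,165,166])
"
```

```text
clock: 25.88
tool_pos: [0.5036, 0.0008, 0.0785]
orientation: [-5.1, 89.8, 45.4]
force: [-0.8, -0.6, -0.8]
opening: 0.019
t 25.88 tcp [0.5036 0.0008 0.0785] x [ 0.002  0.002 -1.   ] jawdeg 140.46 F [-0.8 -0.6 -0.8] M [-0.08  0.12 -0.05] open 0.019 q6 [ 22.4  13.2 -31.8  -0.1 -44.9 -61.9]
ang 162.75 r 0.0717 Frad/tan 0.6 0.8
164 [-0.013 -0.024]
165 [-0.006 -0.02 ]
166 [-0.005 -0.02 ]
```

```bash
python3 -m crank '[{"linear":[-0.02,-0.045,0],"rot":[-0.02,0.02,0],"hand":0.15},{"linear":[0,0,0],"rot":[0,0,0],"hand":0.15}]'; python3 -c "
from h import *
plan([164,165,166])
"; python3 -m crank '[{"linear":[-0.02,-0.045,0],"rot":[0,0,0],"hand":0.15},{"linear":[0,0,0],"rot":[0,0,0],"hand":0.15}]'; python3 -c "
from h import *
plan([164,165,166])
"
```

```text
clock: 26.12
tool_pos: [0.5033, -0.001, 0.0785]
orientation: [-10.2, 89.8, 40.3]
force: [0.6, 0.5, -1.9]
opening: 0.0196
t 26.12 tcp [ 0.5033 -0.001   0.0785] x [ 0.002  0.002 -1.   ] jawdeg 140.45 F [ 0.6  0.5 -1.9] M [ 0.23 -0.04 -0.02] open 0.0196 q6 [ 22.2  13.1 -31.9  -0.1 -44.8 -61.7]
ang 164.18 r 0.0715 Frad/tan -0.4 -0.7
164 [-0.008  0.006]
165 [-0.006 -0.02 ]
166 [-0.005 -0.02 ]
clock: 26.38
tool_pos: [0.5028, -0.0029, 0.0786]
orientation: [-10.0, 89.7, 40.4]
force: [-0.3, 1.1, -1.8]
opening: 0.0191
t 26.38 tcp [ 0.5028 -0.0029  0.0786] x [ 0.004  0.003 -1.   ] jawdeg 140.45 F [-0.3  1.1 -1.8] M [ 0.51 -0.   -0.04] open 0.0191 q6 [ 22.   13.  -32.   -0.1 -44.7 -61.5]
ang 165.71 r 0.0714 Frad/tan 0.5 -1.0
164 [-0.001  0.037]
165 [-0.006 -0.02 ]
166 [-0.005 -0.02 ]
```

```bash
python3 -m crank '[{"linear":[-0.02,-0.045,0],"rot":[-0.03,0.03,0],"hand":0.15},{"linear":[0,0,0],"rot":[0,0,0],"hand":0.15}]'; python3 -c "
from h import *
plan([168])
"; python3 -m crank '[{"linear":[-0.02,-0.045,0],"rot":[0,0,0],"hand":0.15},{"linear":[0,0,0],"rot":[0,0,0],"hand":0.15}]'; python3 -c "
from h import *
plan([170])
snap('top','t5.png')
snap('scene','s5.png')
"
```

```text
clock: 26.62
tool_pos: [0.5022, -0.005, 0.0785]
orientation: [-13.8, 89.8, 36.6]
force: [0.6, 2.1, -1.1]
opening: 0.0189
t 26.62 tcp [ 0.5022 -0.005   0.0785] x [ 0.003  0.002 -1.   ] jawdeg 140.44 F [ 0.6  2.1 -1.1] M [ 0.6  -0.06 -0.02] open 0.0189 q6 [ 21.8  13.  -32.   -0.1 -44.8 -61.4]
ang 167.45 r 0.0715 Frad/tan -0.1 -2.1
168 [-0.01  -0.009]
clock: 26.88
tool_pos: [0.5013, -0.0072, 0.0785]
orientation: [-11.5, 89.7, 38.9]
force: [0.4, 0.8, -2.1]
opening: 0.019
t 26.88 tcp [ 0.5013 -0.0072  0.0785] x [ 0.004  0.003 -1.   ] jawdeg 140.44 F [ 0.4  0.8 -2.1] M [ 0.37  0.07 -0.01] open 0.019 q6 [ 21.6  12.9 -32.1  -0.1 -44.7 -61.1]
ang 169.37 r 0.0719 Frad/tan -0.2 -0.8
170 [-0.004 -0.013]
```

View pics/s5.png

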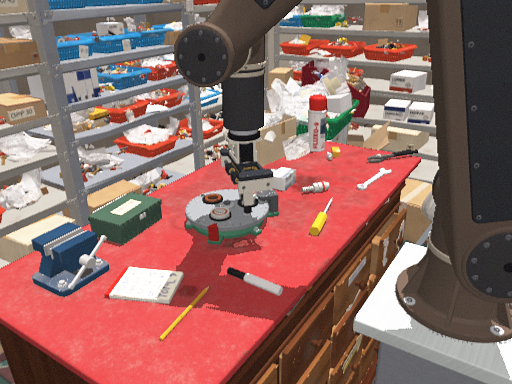

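```bash
python3 -c "
from h import *
o,R=st(0);s=wfix(o,snap('wrist','w7.png'))
for z in (.086,.112,.12): print(proj(s,[.5098,-.0963,z]))
"
```

```text
(np.float64(117.82890305726633), np.float64(116.8477367563464))
(np.float64(88.43244971343631), np.float64(118.98923552301788))
(np.float64(76.7545921772936), np.float64(119.83995439098851))
```

View pics/w7.png

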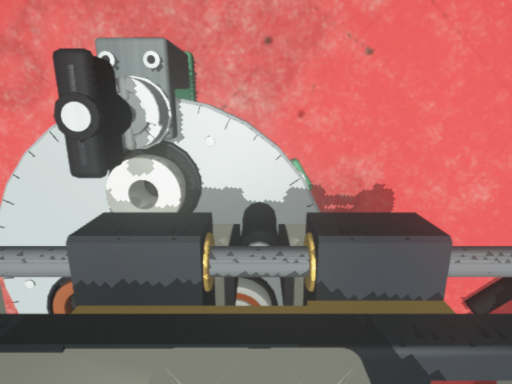

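The wrist camera sees the knob cap at (76,116), which means it is still riding (about u=88 when home). I'll use that as the snap detector and take 1 mm steps.

```bash
cat >> h.py <<'E'
def chk():
    plan([]); o,_=st(0); s=wfix(o,eyes.snapshot('wrist'))
    im=s['image'][90:140,55:110]; m=(im.min(2)>200).astype(np.uint8); n,l,a,c=cv2.connectedComponentsWithStats(m)
    d=s['depth']; 
    for i in range(1,n):
        if a[i,4]>60: u,v=c[i]+[55,90]; print('cap',u.round(1),v.round(1),a[i,4],dpt(s,u,v).round(4))
    return s
E
python3 -m crank '[{"linear":[-0.008,-0.03,0],"rot":[-0.03,0.04,0],"hand":0.15},{"linear":[0,0,0],"rot":[0,0,0],"hand":0.15}]'; python3 -c "
from h import *
chk()"
```

```text
clock: 27.28
tool_pos: [0.5008, -0.0093, 0.0785]
orientation: [153.5, 90.0, -156.1]
force: [0.9, 0.7, -2.0]
opening: 0.0188
t 27.27 tcp [ 0.5008 -0.0093  0.0785] x [-0. -0. -1.] jawdeg 140.43 F [ 0.9  0.7 -2. ] M [ 0.62 -0.13 -0.04] open 0.0188 q6 [ 21.5  13.  -32.1   0.  -44.9 -61. ]
ang 171.06 r 0.0721 Frad/tan -0.8 -0.8
cap 89.1 120.2 573 [ 0.5094 -0.0976  0.1124]
cap 65.1 133.9 224 [ 0.5553 -0.1222  0.0412]
```

The pin has snapped home: the cap dropped from about 0.120 to 0.112, with only about 1 N on the tool. I'll release and back off.

```bash
python3 -m crank '[{"linear":[0,0,0],"rot":[0,0,0],"hand":0.6},{"linear":[0,0,0],"rot":[0,0,0],"hand":0.6},{"linear":[0,0,0],"rot":[0,0,0],"hand":0.6},{"linear":[0,0,0],"rot":[0,0,0],"hand":0.6},{"linear":[0,0,0.4],"rot":[0,0,0],"hand":0.6},{"linear":[0,0,0.7],"rot":[0,0,0],"hand":0.6},{"linear":[0,0,0.7],"rot":[0,0,0],"hand":0.6},{"linear":[0,0,0.7],"rot":[0,0,0],"hand":0.6},{"linear":[-0.2,0,0],"rot":[0,0,0],"hand":0.6},{"linear":[0,0,0],"rot":[0,0,0],"hand":0.6},{"linear":[0,0,0],"rot":[0,0,0],"hand":0.6}]'; python3 -c "
from h import *
o,R=st();s=wfix(o,snap('wrist','w8.png'))
import pickle;pickle.dump((o,s),open('w8.pkl','wb'))
for z in (.112,): print(proj(s,[.5098,-.0963,z]))
"
```

```text
clock: 28.7
tool_pos: [0.4863, -0.011, 0.2322]
orientation: [164.9, 89.7, -144.7]
force: [0.0, 1.0, -0.2]
opening: 0.0523
t 28.7 tcp [ 0.4863 -0.011   0.2322] x [-0.004 -0.003 -1.   ] jawdeg 140.44 F [ 0.   1.  -0.2] M [ 0.06  0.02 -0.06] open 0.0523 q6 [ 22.    2.4 -21.7   0.1 -66.1 -61.6]
(np.float64(172.12655897512732), np.float64(128.77763282033067))
```

View pics/w8.png

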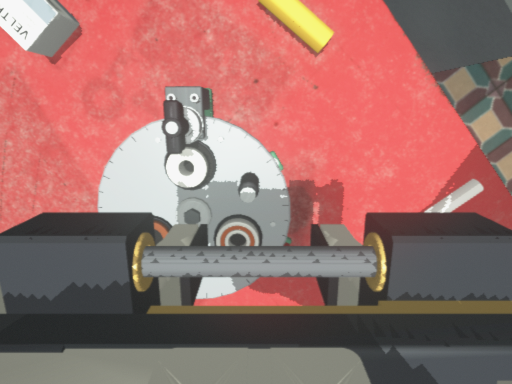

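The wrist view shows the knob (172,128) radial over the bracket, the bushing at (188,166), the handle at (249,183) and the bearing at (238,240). All three parts are in nests. Final measurement:

Run:
```python
from h import *
import pickle
o,s=pickle.load(open('w8.pkl','rb'))
for p in [(172,128),(173,110),(175,145)]: print('knob',dpt(s,*p).round(4))
a=dpt(s,173,110)-dpt(s,175,145); print('wing deg',np.degrees(np.arctan2(a[1],a[0]))%360)
dial(s,[(188,166.5,.068,56,120),(238,239,.060,56,0),(248.5,190,.098,72,60)])
b=ray(s,238,239,.060)[:2]; w=C+.056*np.array([np.cos(np.radians(110.6)),np.sin(np.radians(110.6))]); print('bearing',b,'spot',w,np.hypot(*(b-w)))
t=snap('scene','s9.png'); cv2.imwrite('pics/s9z.png',cv2.resize(t['image'][140:250,175:335,::-1],None,fx=5,fy=5,interpolation=cv2.INTER_CUBIC)); snap('top','t9.png')
```

```text
knob [ 0.5094 -0.0968  0.1123]
knob [ 0.4988 -0.1068  0.1123]
knob [ 0.5173 -0.085   0.1114]
wing deg 229.64162245123444
C [ 0.5681 -0.0233] dial turn 120.98
[[0.1, -2.4], [0.1, 1.3], [-0.2, 0.5]]
bearing [0.54747402 0.02749891] spot [0.55229687 0.03191933] 0.006542168452852676
```

View pics/s9z.png

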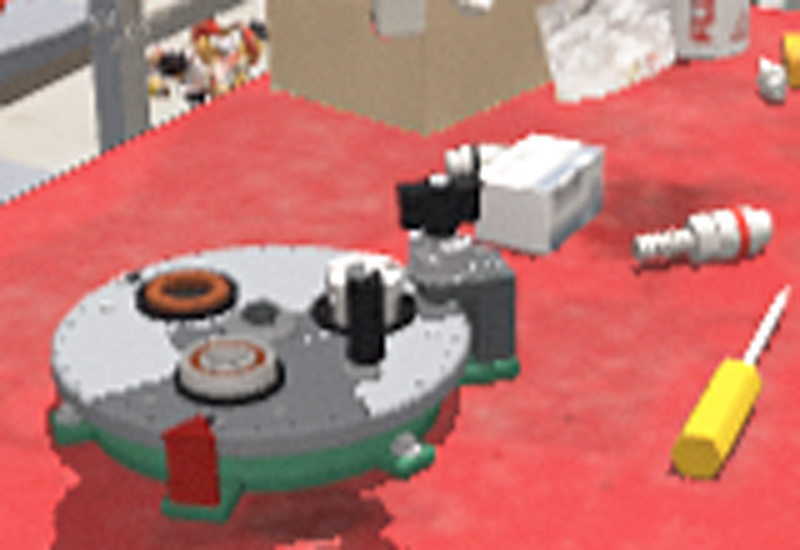

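```bash
python3 -c "
from h import *
s=eyes.snapshot('scene')
u,v=175+230/5,140+358/5
print('bearing by scene',dpt(s,u,v).round(4)); st()
print(ticket.close_job())"
```

```text
bearing by scene [0.5541 0.0248 0.0503]
t 28.9 tcp [ 0.4863 -0.011   0.232 ] x [-0.004 -0.003 -1.   ] jawdeg 140.42 F [ 0.5 -1.1  0.4] M [ 0.07 -0.04  0.  ] open 0.0527 q6 [ 22.    2.5 -21.7   0.1 -66.1 -61.6]
the job is handed in; nothing more can be done
None
```

The bearing is at the red pointer with the dial locked there, and I handed the job in at about 29 s of the 70 s allowed; no verdict is reported.

**What I did:**
- I lifted the knob 13 mm, turned it 60° and let it go in the rest notch.
- I swung the dial about 110° counter-clockwise by its handle.
- I turned the knob back to locked, so the pin rode on the dial.
- I then eased the dial on in 1–2 mm steps until the pin snapped in, with about 1–2 N on the tool, and backed the arm clear.

**Last checks that agreed:**
- The knob top measured 112.3 mm, against about 111.8 mm at the start, so the pin is home.
- The wing's direction measured 229.6° against about 230.6° for radial, so the knob is locked.
- The dial turn measured about 121° ± 1°.
- In the last pictures all three parts lie in their nests, and the carton and coupler look unmoved. I did not measure the marker's position.

**Checks that disagreed:** The bearing-to-pointer distance is not cleanly confirmed.
- The last wrist view put the bearing 6.5 mm from the pointer spot. That view also placed the dial's centre about 5 mm off, so I put most of it down to camera error.
- A rough scene-camera depth reading, taken at the bearing's bore, was about 7 mm off in the other direction along x.
- I relied on the pin being home in its hole, which fixes the dial to under a millimetre, so the loose bearing should be within about 2–3 mm.

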